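# Set a try square on a marble-plaster slab for scoring

### The job

Get the pink slab ready to be scored along its pencil line: slide it fully home into the corner of the two wooden stop battens, then lay the try square across it, stock flush against the slab's near edge and the outer (graduated) edge of the blade right along the pencil line. Then set the iron weight down gently, upright on the blade over the slab and not overhanging the line, so that all stays put when you let go; leave the other things on the bench alone.

Things in the scene. Friction and masses are not known exactly. Their poses are not given: they have to be found in the camera images.
- stop: Corner stop fixed to the bench: two wooden battens, 30 mm wide, 16 mm high. Origin: inner corner at bench level. Far batten: inner face is the plane x = 0, body x = 0 to 30, y = -220 to 30 mm. Side batten: inner face is the plane y = 0, body y = 0 to 30, x = -110 to 0 mm. The slab belongs at x < 0, y < 0, far edge on the one face, left edge on the other. Within 9 degrees of the world axes.
- slab: Loose pink marble-plaster slab, 150 (x) by 200 (y) by 22 mm thick, about 0.95 kg, flat on the bench, centre 25 to 55 mm short of home each way, up to 11.5 degrees askew to the stop. Origin: centre of its underside; x to the far edge, y to the left edge, z up. A pencil line along x crosses its top at y = -55 mm. A push of 3 to 8 N slides it; a touch at 60 mm/s jolts to 20 N.
- slab_far_left (a point): corner of the slab's underside, x = +75, y = +100 mm in the slab's frame; when home it lies at the stop's origin
- slab_far_right (a point): corner of the slab's underside, x = +75, y = -100 mm in the slab's frame
- slab_near_left (a point): corner of the slab's underside, x = -75, y = +100 mm in the slab's frame
- slab_line_near (a point): near end of the pencil line, on the slab's top at its near edge (x = -75, y = -55, z = 22 mm in the slab's frame)
- slab_line_far (a point): far end of the pencil line (x = +75, y = -55, z = 22 mm in the slab's frame)
- strip: Wooden offcut fixed to the bench, 160 x 70 x 22 mm thick, origin at the centre of its underside, x along its length, left or right of the stop. At the start the square's blade lies on it with the stock 4 to 12 mm in front of its near end.
- square: L-shaped steel try square, 0.36 kg. Origin: on the stock's inner face, level with the blade's underside; x along the blade away from the stock, y along the stock, z up. Dark stock: x -24 to 0, y -75 to 45, z -20 to 8 mm. Blade: x 0 to 180, y -75 to -25, z 0 to 4 mm; outer, graduated edge y = -75. Centre of mass x 29, y -29. With the blade flat on the slab the stock hangs 2 mm clear of the bench.
- square_grip (a point): on the stock's centre line where it stands free on both sides at the start and can be gripped across its 24 mm: x = -12, y = +15, z = -6 mm in the square's frame
- square_heel (a point): square's corner point x = 0, y = -75, z = 0 mm in its frame: where the blade's outer edge meets the stock's inner face
- square_toe (a point): other end of the stock's inner face, x = 0, y = +45, z = 0 mm in the square's frame
- square_tip (a point): far end of the blade's outer edge, x = 180, y = -75, z = 0 mm in the square's frame
- weight: Iron hold-down weight, 0.6 kg: round body 40 mm in diameter and 50 mm high, a neck, and on top a knob 28 mm in diameter from z = 58 to 92 mm, to be gripped. Origin: centre of its underside. It stands on the bench on the other side of the stop from the strip.
- urn: white plaster urn, 84 mm wide, 110 mm high, a bystander beside the far batten
- rosette: round white plaster rosette, 100 mm wide, 26 mm high, a bystander lying left of the slab, nearer the robot
- scraper: spatula lying between robot and slab, a bystander
- brush: brush lying at the near right, a bystander
- bowl: dark rubber mixing bowl, 116 mm wide, 60 mm high, a bystander at the far left
- sander: cork-faced sanding block with a wooden handle, 110 x 65 x 50 mm, a bystander at the near left
- jar: glass pigment jar, 68 mm wide, 90 mm high, a bystander beside the far batten
Things that resemble listed ones, but are neither listed nor needed, are in the scene too. Of the things like the weight, leave any that is green; of the rest the smaller one is meant.

How it is judged (in metres and radians):
On the way, in this order (a step that is already met when the one before it is completed fails the run):
1. the slab lies home against both stop battens (within 3 mm) (x of slab_far_left in the frame of stop between -0.003 and 0.003 m and x of slab_far_right in the frame of stop above -0.003 m and y of slab_far_left in the frame of stop between -0.003 and 0.003 m and y of slab_near_left in the frame of stop above -0.003 m and angle between slab's own z axis and vertical below 0.03 rad), for 0.2 s.
2. the square lies flat on the slab, stock flush with its near edge, blade's outer edge on the pencil line (x of square_heel in the frame of slab between -0.0775 and -0.072 m and x of square_toe in the frame of slab between -0.0775 and -0.072 m and z of square in the frame of slab between 0.019 and 0.025 m and angle between the z axis of square and the z axis of slab, either way round below 0.03 rad and y of square_heel in the frame of slab between -0.059 and -0.051 m and y of square_tip in the frame of slab between -0.06 and -0.05 m), for 0.2 s.
3. the weight stands on the blade (x of weight in the frame of square between 0.022 and 0.15 m and y of weight in the frame of square between -0.056 and -0.027 m and z of weight in the frame of square between 0.002 and 0.0065 m and angle between weight's own z axis and vertical below 0.05 rad), for 0.2 s.
At the end, for the whole second after the job is handed in: Slab edges within 3 mm of both battens; blade flat on the slab, both ends of the stock within 2.5 mm of its near edge, outer edge within 4 mm of the line (5 at the tip); weight upright on the blade, centre 22-150 mm from the stock, 19-48 mm in from the outer edge; all at rest (all of step 1 and all of step 2 and all of step 3 and linear speed of each of slab, square, weight below 0.01 m/s); the robot touches nothing.
It fails at once if another thing on the bench is shifted by more than 30 mm (distance of any of urn, rosette, scraper, brush, bowl, sander, jar from where it was at the start of the episode above 0.03 m).
It fails at once if the weight strikes the square or the slab hard (over 80 N) (contact force between weight and square above 80 N or contact force between weight and slab above 80 N).
It also fails if it takes over 72 s, if anything falls off the work surface, if the arm or the gripper's body presses on something with over 40 N, if the wrist force passes 120 N, or if a joint passes its speed limit or range.

### The arm

A 6-joint arm with a two-finger parallel gripper is mounted at the origin on the work surface. World frame = base frame: x ahead of the robot, y to its left, z up, the work surface at z = 0. Lengths are in m, angles in degrees, forces in N, time in s.
With the tool pointing down it reaches from about 0.4 to 0.825 m from the base axis. Payload 7 kg.
Tool frame: the origin (TCP) lies at the very end of the fingers, on their centre line; the grasp point (between the pads) lies 19 mm behind it; z points along the fingers, y is the line along which they close (so a half turn about z gives the same grasp; the last joint's range is limited). The gripper opens to 88 mm and grips with 3 to 60 N. Pads are 19 mm wide; open, the fingers measure 130 mm over their backs; the gripper's body (78 mm by 193 mm) begins 47 mm behind the grasp point.
Start: joints at [83.027, 20.546, 0.682, 0, -70.136, -16.507], TCP at [0.269, 0.619, 0.227] pointing down, gripper open.
Joint ranges: [-176.03, 176.03], [-82.01, 121.73], [-58.28, 71.71], [-173.87, 95.51], [-174.79, -0.11], [-173.66, 173.66]. Speed limits (degrees/s): [136.94, 136.94, 172.46, 180, 180, 180].

### API

Orientations are given as [roll, pitch, yaw] about the fixed x, y, z axes, in that order (R = Rz(yaw) Ry(pitch) Rx(roll)).
In Python, from plant import ctrl gives the robot as it stands.
- The arm moves only by the tool carry_out, never from a script. Its argument "deltas" is a list that holds one entry, the list of rows, each a list of 5 numbers: the shift along the tool's x, y, z scaled (see below), then the turn about the tool's z scaled (see below), then the opening, from -1 (shut) to 1 (fully open). A call has 1 to 5 rows; each row is the pose to reach, as a shift and turn from the pose commanded when the call began, along the tool's axes at that moment, turning the shorter way round; what a row does not reach only later rows make up. The controller multiplies each number of a shift by 20 cm and each number of a turn by 2 pi rad. A row lasts 1/10 s, in which the tool goes at most 50 mm and 8.59 degrees, less where a joint would pass 70% of its speed; a pose out of reach is approached as far as the arm can. A call with a number of a shift or a turn outside -1 to 1 is refused whole. A call with a gripper value outside its range is refused whole. The fingers move at their own pace and stop on an object; the grip force is fixed at half the most. Time passes only in rows, so rows that repeat a pose let the fingers close. It gives the time, the measured TCP pose, the force, the opening and the grip force at its end, in the units of the state.
- ctrl.get_obs(): the state, without advancing time (a new reading comes with each control period).
- ctrl.snapshot(name): name is "scene" or "top"; returns a dict with "color" (400x640x3 uint8, red, green, blue), "camera_matrix" (3x3 intrinsics, pixels), "R" (3x3) and "t" (3): a world point X has camera coordinates R X + t. Camera axes: x right, y down, z forward; pixel columns grow to the right and rows downward; lengths in m; the calibration is good to about 2 mm. A picture is of the moment at which its call begins. There is no depth.
- ctrl.close_job(): hands the job in; it is judged then, once.
Trained networks look in a picture, given as the dict that the camera call returned (one of the last four; its "shot" number tells which), for a name from the list of things; names that differ only in an ending like _2 or _b are one class to them, and where a whole thing is asked for, a point or a joint stands for the part that bears it (a point fixed in the world has none). Each returns a list of dicts, best first, with "p" (0 to 1); they miss things now and then, are a little off and sometimes report something else, mostly with a low value. They report only what shows in the picture. A call takes as long as a camera call. They do not tell look-alikes from the thing itself.
- ctrl.search_frame(picture, name): "centre" ([column, row] in pixels, amid what is visible of it).
- ctrl.silhouettes(picture, name): "mask" (400x640 bool, what is visible of it) and "centre" ([column, row] in pixels, amid what is visible of it).
- ctrl.spot_point(picture, name): "centre" ([column, row] in pixels: a listed point, or the origin of a listed thing).
The state is a dict: "clock": time; "joint_pos": joint angles; "qvel": joint speeds; "tau": joint torques, N m; "tool_pos": TCP position; "orientation": TCP orientation; "force": force on the tool from outside, world axes, zero at the start; "moment": the same for the moment, N m; "opening": finger opening in m; "gripper_force": force on a finger pad.
Only numpy, scipy, OpenCV 4.12 (cv2) and the standard library are available. Lean on these libraries where they do the work, as an engineer would, in place of code of your own. Each camera call takes 0.05 s, during which the arm holds its last target. There are 200 camera calls.

## Working session

There is one attempt and no reset: what is moved stays moved. The work goes in short steps, Python scripts to look and compute and a tool call to move; the robot and the scene stay as the last step left them, time stands still between calls to the robot, and variables do not carry over. Pictures are saved under pics/ and viewed, at most 10 in all, crops included, and the job is handed in when it is done.

Besides the shell and the picture viewer there is one more tool, called after "Emit:" as name(argument=value, ...) on one line, values as JSON. carry_out: Moves the arm, as the interface text tells. Its arguments: {"type":"object","properties":{"deltas":{"type":"array"}},"required":["deltas"]}

```bash
mkdir -p pics; ls; python3 - <<'E'
from plant import ctrl
import cv2
print(ctrl.get_obs())
for n in("scene","top"):
    s=ctrl.snapshot(n); cv2.imwrite(f"pics/{n}0.png",s["color"][:,:,::-1]); print(n,s["camera_matrix"].tolist(),s["R"].tolist(),s["t"].tolist(),s["shot"])
E
```

```text
pics
{'clock': 0.0, 'joint_pos': array([ 8.30285834e+01,  2.05918014e+01,  6.33980857e-01, -2.03920790e-02,
       -7.01378824e+01, -1.65040322e+01]), 'qvel': array([ 0.00293344,  0.0051452 , -0.06437373, -0.02885976,  0.09432937,
       -0.06338315]), 'tau': array([-7.04717295e-04, -5.82710302e+01,  2.93055314e+01,  6.99729145e+00,
        7.01461133e-03, -1.67542430e-04]), 'tool_pos': array([0.26874792, 0.61864541, 0.22561929]), 'orientation': array([ 1.79902794e+02, -8.81014878e-03, -2.34823857e+01]), 'force': array([ 0.22711662, -0.02988993,  0.18749952]), 'moment': array([-0.02605118,  0.0162996 ,  0.0249005 ]), 'gripper_force': 0.0, 'opening': 0.08794220434455662}
scene [[519.2078550528463, 0.0, 316.10428019552614], [0.0, 519.2078550528463, 200.1211867086029], [0.0, 0.0, 1.0]] [[-0.43828544085839394, 0.898745872895438, -0.012717243607810378], [0.7580145986260114, 0.36197855265734896, -0.5425729404291535], [-0.4830318215204978, -0.24744167670283024, -0.8399124216423294]] [0.20678926228787645, -0.34815113208976073, 1.8208563169551846] 1
top [[442.03615065308765, 0.0, 320.37911400923076], [0.0, 442.03615065308765, 200.96547611921855], [0.0, 0.0, 1.0]] [[-0.01067167219165765, -0.9999348146761187, -0.004059779707048878], [-0.9929759490372001, 0.011075664992433865, -0.11779683475648647], [0.11783412089163905, 0.002774174401752748, -0.99302941744446]] [0.02541616880400811, 0.5050732967127706, 1.3426616187685039] 2
```

View pics/top0.png

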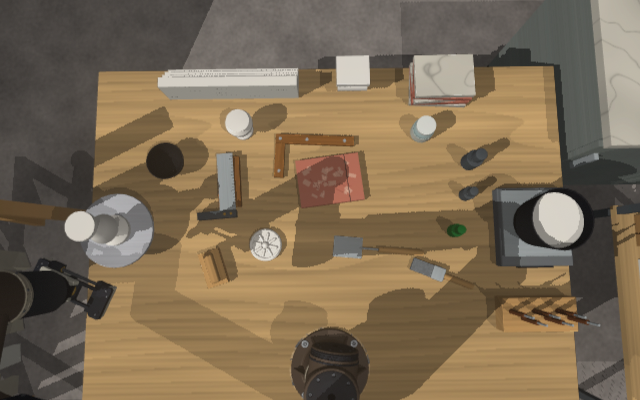

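View pics/scene0.png

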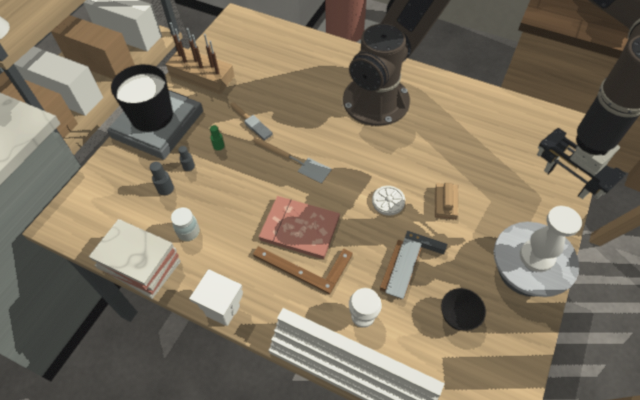

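The top view shows the slab near (330,180) and the stop corner near (285,146). The square lies on the strip with its stock near (215,214). The smaller dark weight is at (468,193), the larger one at (475,158) and the green one at (457,230). Next I'll fit poses.

```bash
cat > h.py <<'E'
from plant import ctrl
import numpy as np, cv2
from scipy.optimize import least_squares, minimize
def snaps(): return [ctrl.snapshot(n) for n in("top","scene")]
def proj(s,P):
    c=np.asarray(P)@s["R"].T+s["t"]; return (c@s["camera_matrix"].T/c[:,2:])[:,:2]
def pose(p,L,z=0):
    L=np.asarray(L,float); c,s=np.cos(p[2]),np.sin(p[2])
    return np.c_[p[0]+c*L[:,0]-s*L[:,1],p[1]+s*L[:,0]+c*L[:,1],z+L[:,2]]
def box(x0,x1,y0,y1,z0,z1): return [(x,y,z) for x in(x0,x1) for y in(y0,y1) for z in(z0,z1)]
a=np.arange(0,2*np.pi,.3)
cyl=lambda r,z0,z1:[(r*np.cos(t),r*np.sin(t),z) for t in a for z in(z0,z1)]
B=dict(stop=[box(0,.03,-.22,.03,0,.016),box(-.11,0,0,.03,0,.016)],
 slab=[box(-.075,.075,-.1,.1,0,.022)],
 square=[box(-.024,0,-.075,.045,-.02,.008),box(0,.18,-.075,-.025,0,.004)],
 weight=[cyl(.02,0,.05),cyl(.008,.05,.058),cyl(.014,.058,.092)])
K=dict(slab={"slab_far_left":(.075,.1,0),"slab_far_right":(.075,-.1,0),"slab_near_left":(-.075,.1,0),"slab_line_near":(-.075,-.055,.022),"slab_line_far":(.075,-.055,.022)},
 square={"square_grip":(-.012,.015,-.006),"square_heel":(0,-.075,0),"square_toe":(0,.045,0),"square_tip":(.18,-.075,0),"square":(0,0,0)},
 stop={"stop":(0,0,0)},weight={"weight":(0,0,0)})
def near(ds,uv,r=14):
    ds=[d for d in ds if np.linalg.norm(np.array(d["centre"])-uv)<r and d["p"]>.15]
    return ds[0] if ds else None
def kp(S,name,p0,z=0,r=25):
    """keypoint fit -> x,y,yaw, residual px"""
    obs=[]
    for s in S:
        for n,l in K[name].items():
            d=near(ctrl.spot_point(s,n),proj(s,pose(p0,[l],z))[0],r)
            if d: obs.append((s,l,np.array(d["centre"]),n,d["p"]))
    f=lambda p:np.concatenate([proj(s,pose(p,[l],z))[0]-c for s,l,c,_,_ in obs])
    return least_squares(f,p0,loss="soft_l1",x_scale=[.01,.01,.05]),obs
def draw(s,name,p,z,k=4):
    m=np.zeros((400*k,640*k),np.uint8)
    for b in B[name]:
        q=(proj(s,pose(p,b,z))+.5)*k-.5
        cv2.fillConvexPoly(m,cv2.convexHull(np.round(q).astype(np.int32)),1)
    return cv2.resize(m.astype(np.float32),(640,400),interpolation=cv2.INTER_AREA)
def sil(S,name,p0,z=0,yaw=True):
    ms=[]
    for s in S:
        r=draw(s,name,p0,z)>.5
        ds=[d for d in ctrl.silhouettes(s,name) if (d["mask"]&r).sum()>.2*r.sum()]
        if ds: ms.append((s,ds[0]["mask"]))
    if not ms: return None
    def c(v):
        p=[v[0]/100,v[1]/100,v[2]/20 if yaw else p0[2]]
        return sum(np.abs(draw(s,name,p,z)-m).sum() for s,m in ms)
    v0=np.array([p0[0]*100,p0[1]*100,p0[2]*20]); 
    sim=np.vstack([v0]+[v0+d for d in np.eye(3)])
    r=minimize(c,v0,method="Nelder-Mead",options=dict(initial_simplex=sim,xatol=.01,fatol=.5))
    return np.array([r.x[0]/100,r.x[1]/100,r.x[2]/20 if yaw else p0[2]]),r.fun,len(ms)
def unproj(s,uv,z):
    R,t,Km=s["R"],s["t"],s["camera_matrix"]; d=R.T@np.linalg.solve(Km,[*uv,1]); o=-R.T@t
    return o+d*(z-o[2])/d[2]
E
python3 - <<'E'
from h import *
np.set_printoptions(precision=4,suppress=True)
S=snaps(); T=S[0]
g=dict(stop=(*unproj(T,(285,147),.016)[:2],-.02),slab=(*unproj(T,(330,180),.022)[:2],.1),square=(*unproj(T,(217,211),.022)[:2],0.03),weight=(*unproj(T,(469,197),0)[:2],0))
for n,z in(("stop",0),("slab",0),("square",.022),("weight",0)):
    print(n,np.array(g[n]))
    r,o=kp(S,n,g[n],z); print(" kp",r.x,r.cost,len(o),[(q[3],round(q[4],2)) for q in o])
    q=sil(S,n,g[n] if len(o)<4 else r.x,z,n!="weight"); print(" sil",q)
for n in ("rosette","urn","scraper","sander","bowl","jar","brush"):
    d=ctrl.search_frame(T,n); print(n,[(unproj(T,x["centre"],.02)[:2],round(x["p"],2)) for x in d[:2]])
E
```

```text
stop [ 0.6812  0.1307 -0.02  ]
 kp [ 0.696   0.1258 -0.02  ] 6.217248937900877e-15 1 [('stop', 0.58)]
 sil (array([ 0.6954,  0.1345, -0.0433]), np.float64(337.8125), 2)
slab [ 0.5722 -0.011   0.1   ]
 kp [ 0.57   -0.0059  0.0875] 12.312647357474063 10 [('slab_far_left', 0.74), ('slab_far_right', 0.81), ('slab_near_left', 0.79), ('slab_line_near', 0.6), ('slab_line_far', 0.88), ('slab_far_left', 0.81), ('slab_far_right', 0.86), ('slab_near_left', 0.77), ('slab_line_near', 0.67), ('slab_line_far', 0.92)]
 sil (array([ 0.5742, -0.0066,  0.1156]), np.float64(299.5), 2)
square [0.4784 0.3425 0.03  ]
 kp [0.4757 0.3564 0.0927] 15.057704702656274 10 [('square_grip', 0.96), ('square_heel', 0.88), ('square_toe', 0.94), ('square_tip', 0.64), ('square', 0.55), ('square_grip', 0.91), ('square_heel', 0.72), ('square_toe', 0.98), ('square_tip', 0.84), ('square', 0.73)]
 sil (array([0.4783, 0.3618, 0.0774]), np.float64(321.9375), 2)
weight [ 0.5163 -0.4516  0.    ]
 kp [ 0.5281 -0.4335  0.    ] 1.9858420149130869 2 [('weight', 0.79), ('weight', 0.72)]
 sil (array([ 0.5244, -0.4341,  0.    ]), np.float64(111.25), 2)
rosette [(array([0.3723, 0.1976]), 0.56)]
urn [(array([0.7496, 0.2802]), 0.55), (array([0.5378, 0.3111]), 0.49)]
scraper [(array([ 0.3478, -0.0775]), 0.8)]
sander [(array([ 0.5697, -0.0116]), 0.72), (array([0.6397, 0.5083]), 0.61)]
bowl [(array([0.6358, 0.5028]), 0.81)]
jar [(array([ 0.7406, -0.3132]), 0.66)]
brush [(array([ 0.2912, -0.3264]), 0.57)]
```

```bash
cat >> h.py <<'E'
def overlay(s,items,c0,c1,r0,r1,k,fn):
    im=cv2.resize(s["color"][r0:r1,c0:c1,::-1],None,fx=k,fy=k,interpolation=cv2.INTER_CUBIC)
    for name,p,z,col in items:
        for b in B[name]:
            q=((proj(s,pose(p,b,z))-[c0,r0]+.5)*k-.5)
            for i in range(len(b)):
                for j in range(i):
                    if sum(abs(u-v)>1e-9 for u,v in zip(b[i],b[j]))==1: cv2.line(im,tuple(map(int,q[i])),tuple(map(int,q[j])),col,1,cv2.LINE_AA)
    cv2.imwrite(fn,im)
E
python3 - <<'E'
from h import *
S=snaps()
it=[("stop",(.6954,.1345,-.0433),0,(0,255,255)),("slab",(.5742,-.0066,.1156),0,(0,255,0)),("slab",(.57,-.0059,.0875),0,(255,0,0)),("square",(.4783,.3618,.0774),.022,(0,255,0)),("square",(.4757,.3564,.0927),.022,(255,0,0))]
overlay(S[0],it,190,380,125,225,4,"pics/t1.png"); overlay(S[1],it,250,450,190,310,4,"pics/s1.png")
a=cv2.imread("pics/t1.png");b=cv2.imread("pics/s1.png")
E
```

```text
(no output)
```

View pics/t1.png

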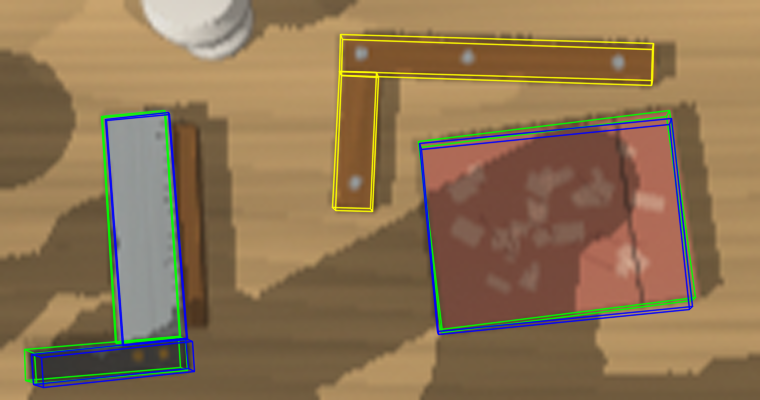

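View pics/s1.png

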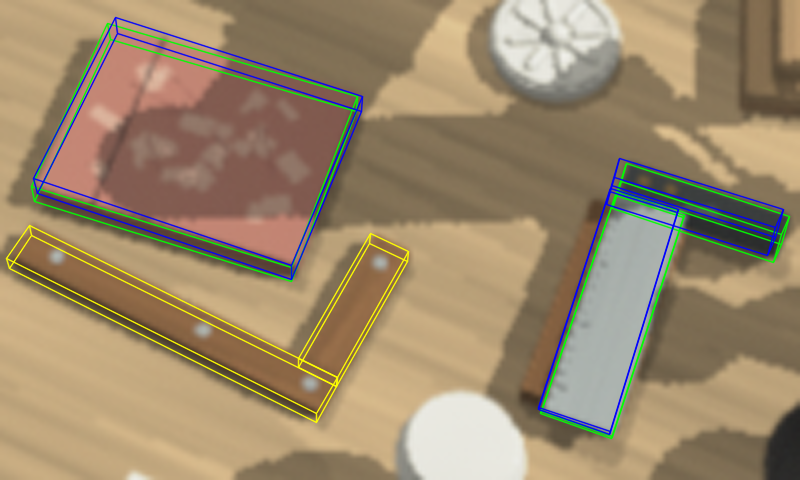

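The overlay shows the stop fits within about 1 px. The slab is at about (.573,-.006) with 0.112 rad yaw, and the square fits to within 1–2 px. The plan is to push in stop axes, with the tool yaw equal to the stop yaw.

```bash
cat > mv.py <<'E'
import sys,numpy as np
ST=np.array([.6954,.1345,-.0433])
def s2w(x,y):
    c,s=np.cos(ST[2]),np.sin(ST[2]); return ST[0]+c*x-s*y,ST[1]+s*x+c*y
def w2s(x,y):
    c,s=np.cos(ST[2]),np.sin(ST[2]); d=np.array([x,y])-ST[:2]; return c*d[0]+s*d[1],-s*d[0]+c*d[1]
def delta(cur,tgt):  # x,y,z,yaw deg -> row numbers (4)
    d=np.array(tgt[:3])-cur[:3]; a=np.radians(cur[3]); c,s=np.cos(a),np.sin(a)
    w=-((tgt[3]-cur[3]+180)%360-180)/360
    return [round(v,4) for v in((c*d[0]+s*d[1])/.2,(s*d[0]-c*d[1])/.2,-d[2]/.2,w)]
E
python3 - <<'E'
from h import *; from mv import *
np.set_printoptions(precision=4,suppress=True)
P=pose((.573,-.006,.112),[(.075,.1,0),(.075,-.1,0),(-.075,.1,0),(-.075,-.1,0)])
for p in P: print(w2s(*p[:2]),p[:2])
x,y=s2w(-.245,-.12); print(x,y)
cur=[.269,.619,.227,-23.48]
w1=[.36,.40,.227,-2.48]; w2=[.42,.19,.18,-2.48]; w3=[x,y,.1,-2.48]
for a,b in((cur,w1),(w1,w2),(w2,w3)): print(delta(a,b),np.linalg.norm(np.array(b)[:3]-a[:3]))
E
```

```text
(np.float64(-0.057573787167887205), np.float64(-0.03526931916889026)) [0.6364 0.1018]
(np.float64(-0.026638488008122237), np.float64(-0.23286235362581603)) [ 0.6587 -0.097 ]
(np.float64(-0.20576856301058155), np.float64(-0.058470793538714046)) [0.4873 0.085 ]
(np.float64(-0.17483326385081652), np.float64(-0.2560638279956398)) [ 0.5096 -0.1138]
0.44543526164531966 0.025217661174020578
[np.float64(0.8536), np.float64(0.823), np.float64(-0.0), -0.0583] 0.23715395843207
[np.float64(0.3452), np.float64(1.036), np.float64(0.235), -0.0] 0.22340322289528414
[np.float64(0.1627), np.float64(0.8176), np.float64(0.4), -0.0] 0.18493288437680777
```

Emit:
carry_out(deltas=[[[0.85,0.82,0,-0.0583,1],[0.85,0.82,0,-0.0583,1],[0.85,0.82,0,-0.0583,1],[0.85,0.82,0,-0.0583,1],[0.85,0.82,0,-0.0583,1]]])

```text
clock: 2.75
tool_pos: [0.3601, 0.3983, 0.2269]
orientation: [-180.0, -0.0, -2.5]
force: [0.2, 0.9, -0.3]
opening: 0.0875
gripper_force: 0.0
```

Emit:
carry_out(deltas=[[[0.345,1.0,0.235,0,1],[0.345,1.0,0.235,0,1],[0.345,1.0,0.235,0,1],[0.345,1.0,0.235,0,1],[0.345,1.0,0.235,0,1]]])

```text
clock: 3.25
tool_pos: [0.4193, 0.1943, 0.1788]
orientation: [179.9, 0.1, -2.6]
force: [-0.1, 0.4, -0.3]
opening: 0.0878
gripper_force: 0.0
```

Emit:
carry_out(deltas=[[[0.16,0.93,0.4,0,1],[0.16,0.93,0.4,0,1],[0.16,0.93,0.4,0,1],[0.16,0.93,0.4,0,1],[0.16,0.93,0.4,0,1]]])

```text
clock: 3.75
tool_pos: [0.4417, 0.0066, 0.0974]
orientation: [179.9, 0.2, -2.8]
force: [0.8, 0.6, 0.1]
opening: 0.0876
gripper_force: 0.0
```

Emit:
carry_out(deltas=[[[0,0,0.22,0,1],[0,0,0.43,0,1],[0,0,0.445,0,1],[0.05,0,0.445,0,1],[0.09,0,0.445,0,1]]])

```text
clock: 4.25
tool_pos: [0.4642, 0.0111, 0.0125]
orientation: [-179.9, -0.2, -2.4]
force: [-0.3, 0.4, 0.2]
opening: 0.0875
gripper_force: 0.0
```

Emit:
carry_out(deltas=[[[0.02,0,0,0,1],[0.04,0,0,0,1],[0.06,0,0,0,1],[0.08,0,0,0,1],[0.1,0,0,0,1]]])

```text
clock: 4.75
tool_pos: [0.4795, 0.0087, 0.0103]
orientation: [179.9, 0.2, -2.5]
force: [-8.1, 3.6, 3.4]
opening: 0.0878
gripper_force: 3.5
```

Emit:
carry_out(deltas=[[[0.02,0,0,0,1],[0.04,0,0,0,1],[0.06,0,0,0,1],[0.08,0,0,0,1],[0.1,0,0,0,1]]])

```text
clock: 5.25
tool_pos: [0.4997, 0.0082, 0.0103]
orientation: [180.0, 0.2, -2.5]
force: [-8.5, 4.2, 4.4]
opening: 0.0876
gripper_force: 3.6
```

Emit:
carry_out(deltas=[[[0.02,0,0,0,1],[0.04,0,0,0,1],[0.06,0,0,0,1],[0.08,0,0,0,1],[0.1,0,0,0,1]]])

```text
clock: 5.75
tool_pos: [0.518, 0.0068, 0.0101]
orientation: [179.9, 0.4, -2.5]
force: [-13.1, 2.8, 10.1]
opening: 0.0879
gripper_force: 6.5
```

Emit:
carry_out(deltas=[[[0.01,0,0,0,1],[0.02,0,0,0,1],[0.03,0,0,0,1],[0.035,0,0,0,1],[0.04,0,0,0,1]]])

```text
clock: 6.25
tool_pos: [0.5247, 0.0058, 0.01]
orientation: [179.9, 0.5, -2.6]
force: [-14.1, 1.8, 13.1]
opening: 0.0878
gripper_force: 7.2
```

Emit:
carry_out(deltas=[[[0.01,0,0,0,1],[0.02,0,0,0,1],[0.03,0,0,0,1],[0.035,0,0,0,1],[0.04,0,0,0,1]]])

```text
clock: 6.75
tool_pos: [0.5285, 0.0052, 0.0095]
orientation: [179.8, 0.9, -2.6]
force: [-29.6, 9.4, 24.1]
opening: 0.0878
gripper_force: 15.4
```

```bash
python3 - <<'E'
from h import *; from mv import *
np.set_printoptions(precision=4,suppress=True)
S=snaps(); o=ctrl.get_obs(); print(o["tool_pos"],o["force"],o["clock"],w2s(*o["tool_pos"][:2]))
p0=(*s2w(-.078,-.14),-.0433)
r,_=kp(S,"slab",p0); print(r.x,r.cost); q=sil(S,"slab",r.x); print(q,w2s(*q[0][:2]))
P=pose(q[0],[(.075,.1,0),(.075,-.1,0),(-.075,.1,0)])
for p in P: print(w2s(*p[:2]))
overlay(S[0],[("stop",ST,0,(0,255,255)),("slab",q[0],0,(0,255,0))],250,410,115,235,5,"pics/t2.png")
E
```

```text
[0.5285 0.0051 0.0095] [-27.3051   8.2162  22.7331] 6.85 (np.float64(-0.16119195887584228), np.float64(-0.1364859288363687))
[ 0.6107 -0.0219 -0.0789] 10.860596673891516
(array([ 0.6118, -0.0225, -0.0478]), np.float64(2480.375), 2) (np.float64(-0.07669317910025156), np.float64(-0.1604500197001239))
(np.float64(-0.00124594380434026), np.float64(-0.06078701409521856))
(np.float64(-0.0021419196023976742), np.float64(-0.2607850071535723))
(np.float64(-0.15124443859810546), np.float64(-0.06011503224667551))
```

View pics/t2.png

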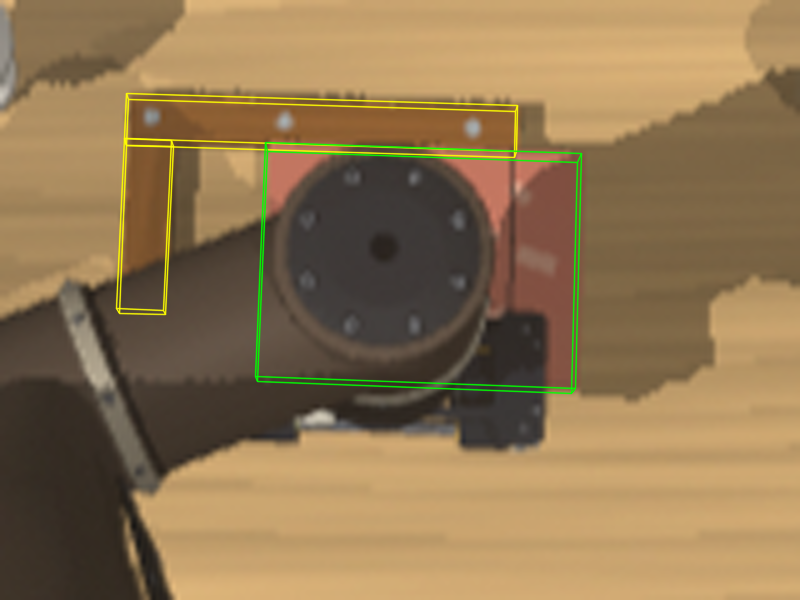

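The far edge is home (x within about 2 mm). The slab still needs about 60 mm in +y, so next comes a side push with the fingers closed.

Emit:
carry_out(deltas=[[[-0.1,0,0,0,1],[-0.2,0,-0.15,0,1],[-0.2,0,-0.4,0,1],[-0.2,0,-0.4,0,-1],[-0.2,0,-0.4,0,-1]]])

```text
clock: 7.95
tool_pos: [0.4986, 0.009, 0.0923]
orientation: [-179.9, -0.2, -2.5]
force: [0.2, -0.3, -0.6]
opening: 0.0767
gripper_force: 0.0
```

Emit:
carry_out(deltas=[[[0.64,0.87,0,0,-1],[0.64,0.87,0,0,-1],[0.64,0.87,0,0,-1],[0.64,0.87,0,0,-1],[0.64,0.87,0,0,-1]]])

```text
clock: 8.45
tool_pos: [0.619, -0.1746, 0.0883]
orientation: [180.0, 0.1, -2.7]
force: [-0.0, 0.8, -1.0]
opening: 0.0371
gripper_force: 0.0
```

Emit:
carry_out(deltas=[[[0,0,0.1,0,-1],[0,0,0.1,0,-1]]])

```text
clock: 8.65
tool_pos: [0.6152, -0.1713, 0.0665]
orientation: [-180.0, 0.4, -2.6]
force: [-1.3, 0.2, -1.3]
opening: 0.0212
gripper_force: 0.0
```

```bash
python3 - <<'E'
from h import *; from mv import *
np.set_printoptions(precision=4,suppress=True)
S=snaps(); o=ctrl.get_obs(); print(o["tool_pos"],o["opening"],w2s(*o["tool_pos"][:2]))
p0=(*s2w(-.077,-.16),-.0433)
r,_=kp(S,"slab",p0); print(r.x,r.cost); q=sil(S,"slab",r.x); print(q)
P=pose(q[0],[(.075,.1,0),(.075,-.1,0),(-.075,.1,0)])
for p in P: print(w2s(*p[:2]))
E
```

```text
[ 0.6168 -0.1707  0.0694] 0.013215428762015723 (np.float64(-0.06532803734214636), np.float64(-0.30826884385304565))
[ 0.6078 -0.0271 -0.0697] 9.981580991655012
(array([ 0.6096, -0.021 , -0.0354]), np.float64(138.8125), 1)
(np.float64(-0.00475107852056678), np.float64(-0.05842872852677002))
(np.float64(-0.0031668633099349204), np.float64(-0.25842245408376446))
(np.float64(-0.15474637268831257), np.float64(-0.059616889934743865))
```

Emit:
carry_out(deltas=[[[0,0,0.2,0,-1],[0,0,0.295,0,-1],[0,0,0.295,0,-1],[0,-0.05,0.295,0,-1],[0,-0.09,0.295,0,-1]]])

```text
clock: 9.85
tool_pos: [0.6198, -0.1523, 0.013]
orientation: [180.0, -0.1, -2.5]
force: [-0.5, 0.6, 1.1]
opening: 0.0
gripper_force: 0.0
```

Emit:
carry_out(deltas=[[[0,-0.02,0,0,-1],[0,-0.04,0,0,-1],[0,-0.06,0,0,-1],[0,-0.08,0,0,-1],[0,-0.1,0,0,-1]]])

```text
clock: 10.35
tool_pos: [0.6199, -0.1338, 0.0122]
orientation: [179.9, -0.0, -2.5]
force: [-0.5, -7.4, 1.6]
opening: 0.0003
gripper_force: 3.8
```

Emit:
carry_out(deltas=[[[0,-0.02,0,0,-1],[0,-0.04,0,0,-1],[0,-0.06,0,0,-1],[0,-0.08,0,0,-1],[0,-0.1,0,0,-1]]])

```text
clock: 10.85
tool_pos: [0.6206, -0.1141, 0.0122]
orientation: [179.9, -0.0, -2.5]
force: [-0.4, -8.6, 1.7]
opening: 0.0002
gripper_force: 3.9
```

Emit:
carry_out(deltas=[[[0,-0.02,0,0,-1],[0,-0.04,0,0,-1],[0,-0.06,0,0,-1],[0,-0.07,0,0,-1],[0,-0.08,0,0,-1]]])

```text
clock: 11.35
tool_pos: [0.6213, -0.0981, 0.0122]
orientation: [179.9, -0.0, -2.5]
force: [-0.9, -8.0, 3.2]
opening: 0.0008
gripper_force: 3.9
```

Emit:
carry_out(deltas=[[[0,-0.015,0,0,-1],[0,-0.03,0,0,-1],[0,-0.045,0,0,-1],[0,-0.055,0,0,-1],[0,-0.065,0,0,-1]]])

```text
clock: 11.85
tool_pos: [0.6218, -0.0852, 0.0122]
orientation: [179.9, -0.0, -2.5]
force: [0.5, -7.3, 2.8]
opening: 0.0002
gripper_force: 4.0
```

Emit:
carry_out(deltas=[[[0,-0.01,0,0,-1],[0,-0.02,0,0,-1],[0,-0.02,0,0,-1]]])

```text
clock: 12.15
tool_pos: [0.622, -0.081, 0.0122]
orientation: [179.9, -0.0, -2.5]
force: [-0.4, -5.9, 4.0]
opening: 0.0001
gripper_force: 3.1
```

Emit:
carry_out(deltas=[[[0,-0.01,0,0,-1],[0,-0.02,0,0,-1],[0,-0.03,0,0,-1],[0,-0.035,0,0,-1]]])

```text
clock: 12.55
tool_pos: [0.6195, -0.0791, 0.0122]
orientation: [179.6, 0.3, -2.5]
force: [-4.3, -34.4, 8.2]
opening: 0.0003
gripper_force: 17.8
```

```bash
cat > look.py <<'E'
from h import *; from mv import *
import sys
np.set_printoptions(precision=4,suppress=True)
def slab(p0=None):
    S=snaps(); o=ctrl.get_obs(); print(o["clock"],o["tool_pos"],o["force"],w2s(*o["tool_pos"][:2]))
    p0=p0 or (*s2w(-.075,-.105),-.0433)
    r,ob=kp(S,"slab",p0)
    for q in [r.x]+[x[0] for x in [sil([s],"slab",r.x) for s in S] if x]:
        P=pose(q,[(.075,.1,0),(.075,-.1,0),(-.075,.1,0)]); print(q,*[np.round(w2s(*p[:2]),4) for p in P])
    return S
if __name__=="__main__": slab()
E
python3 look.py
```

```text
12.65 [ 0.6194 -0.0791  0.0122] [ -3.9358 -31.3212   7.4796] (np.float64(-0.06664096237380908), np.float64(-0.21671996925940443))
[ 0.603   0.0386 -0.0508] [-0.0124 -0.0004] [-0.0139 -0.2003] [-0.1624  0.0008]
[ 0.6054  0.0313 -0.0089] [-0.0139 -0.0045] [-0.0071 -0.2043] [-0.1638 -0.0096]
[ 0.6083  0.0389 -0.0428] [-0.0079  0.0008] [-0.0078 -0.1992] [-0.1579  0.0007]
```

Emit:
carry_out(deltas=[[[0,0.08,0,0,-1],[0,0.08,-0.2,0,-1],[0,0.08,-0.4,0,-1],[0,0.08,-0.4,0,1]]])

```text
clock: 13.65
tool_pos: [0.6253, -0.089, 0.0976]
orientation: [-180.0, -0.6, -2.4]
force: [0.3, 0.9, -0.1]
opening: 0.0043
gripper_force: 0.0
```

Emit:
carry_out(deltas=[[[-0.67,-0.635,0,0,1],[-0.67,-0.635,0,0,1],[-0.67,-0.635,0,0,1],[-0.67,-0.635,0,0,1],[-0.67,-0.635,0,0,1]]])

```text
clock: 14.15
tool_pos: [0.4907, 0.046, 0.092]
orientation: [-179.9, -0.0, -2.3]
force: [1.4, 0.5, 1.0]
opening: 0.0428
gripper_force: 0.0
```

Emit:
carry_out(deltas=[[[0,0,0.2,0,1],[0,0,0.4,0,1],[0,0,0.4,0,1],[0.02,0,0.4,0,1]]])

```text
clock: 14.55
tool_pos: [0.497, 0.0432, 0.0117]
orientation: [179.9, 0.1, -2.5]
force: [1.6, -0.2, 0.8]
opening: 0.0747
gripper_force: 0.0
```

```bash
python3 look.py
```

```text
14.65 [0.4992 0.0441 0.0133] [ 0.4886 -0.5739 -0.78  ] (np.float64(-0.19208293323240422), np.float64(-0.09880224284671718))
[ 0.6088  0.0362 -0.0687] [-0.0048 -0.0039] [-0.0098 -0.2038] [-0.1547 -0.0001]
[ 0.6145  0.0344 -0.0352] [-0.0023 -0.0029] [-0.0007 -0.2029] [-0.1523 -0.0042]
[ 0.6078  0.0387 -0.0307] [-0.0097  0.0014] [-0.0072 -0.1986] [-0.1597 -0.0005]
```

Emit:
carry_out(deltas=[[[0.03,0,0,0,1],[0.05,0,0,0,1],[0.07,0,0,0,1],[0.085,0,0,0,1],[0.1,0,0,0,1]]])

```text
clock: 15.75
tool_pos: [0.5174, 0.0427, 0.0114]
orientation: [180.0, 0.0, -2.5]
force: [-0.3, 0.9, 0.2]
opening: 0.0877
gripper_force: 0.0
```

Emit:
carry_out(deltas=[[[0.015,0,0,0,1],[0.03,0,0,0,1],[0.045,0,0,0,1],[0.06,0,0,0,1],[0.07,0,0,0,1]]])

```text
clock: 16.25
tool_pos: [0.5284, 0.0416, 0.0111]
orientation: [179.9, 0.3, -2.5]
force: [-12.3, 4.6, 9.6]
opening: 0.0876
gripper_force: 6.1
```

Emit:
carry_out(deltas=[[[0.01,0,0,0,1],[0.02,0,0,0,1],[0.03,0,0,0,1],[0.03,0,0,0,1]]])

```text
clock: 16.65
tool_pos: [0.5299, 0.0407, 0.0106]
orientation: [179.8, 0.7, -2.6]
force: [-24.9, 8.4, 18.0]
opening: 0.0878
gripper_force: 12.6
```

```bash
python3 look.py
```

```text
16.75 [0.5299 0.0407 0.0106] [-23.6463   9.7238  17.6578] (np.float64(-0.16128919212450812), np.float64(-0.10082955429428919))
[ 0.6119  0.0328 -0.0418] [-0.0042 -0.0051] [-0.0039 -0.2051] [-0.1542 -0.0054]
[ 0.6228  0.0314 -0.0558] [ 0.0082 -0.0071] [ 0.0056 -0.2071] [-0.1418 -0.0052]
[ 0.6093  0.0387 -0.0478] [-0.0064  0.0003] [-0.0073 -0.1997] [-0.1564  0.0009]
```

Emit:
carry_out(deltas=[[[-0.05,0,0,0,1],[-0.2,0,0,0,1],[-0.2,0,-0.2,0,1],[-0.2,0,-0.45,0,1],[-0.2,0,-0.55,0,1]]])

```text
clock: 17.85
tool_pos: [0.4992, 0.0443, 0.126]
orientation: [-179.9, -0.3, -2.4]
force: [1.3, -0.7, -0.4]
opening: 0.0876
gripper_force: 0.0
```

Emit:
carry_out(deltas=[[[-0.2,-0.95,0,0,1],[-0.2,-0.95,0,0,1],[-0.2,-0.95,0,0,1],[-0.2,-0.95,0,0,1],[-0.2,-0.95,0,0,1]]])

```text
clock: 18.35
tool_pos: [0.4655, 0.2399, 0.122]
orientation: [-179.9, -0.1, -2.2]
force: [0.3, -0.7, -0.5]
opening: 0.0879
gripper_force: 0.0
```

```bash
python3 - <<'E'
from look import *
S=slab()
q=(*s2w(-.075,-.1),ST[2])
it=[("stop",ST,0,(0,255,255)),("slab",q,0,(0,255,0))]
overlay(S[0],it,270,370,130,205,6,"pics/a.png");overlay(S[1],it,240,360,190,300,5,"pics/b.png")
a=cv2.imread("pics/a.png");b=cv2.imread("pics/b.png"); 
c=np.zeros((1000,600,3),np.uint8); c[:450,:600]=a; c[450:,:]=b
cv2.imwrite("pics/ab.png",c[:,:][:1000]); 
cv2.imwrite("pics/ab.png",cv2.resize(np.hstack([cv2.resize(a,(733,550)),b]),(800,330)))
E
```

```text
18.45 [0.4651 0.2362 0.1214] [-0.336  -0.1932 -0.2249] (np.float64(-0.2344862105987786), np.float64(0.09160368671754943))
[ 0.6114  0.0328 -0.0811] [-0.0008 -0.0082] [-0.0084 -0.208 ] [-0.1507 -0.0025]
[ 0.6167  0.0348 -0.0381] [ 0.0002 -0.0027] [ 0.0012 -0.2027] [-0.1498 -0.0034]
[ 0.6098  0.0384 -0.0303] [-0.0077  0.0012] [-0.0051 -0.1988] [-0.1577 -0.0007]
```

View pics/ab.png

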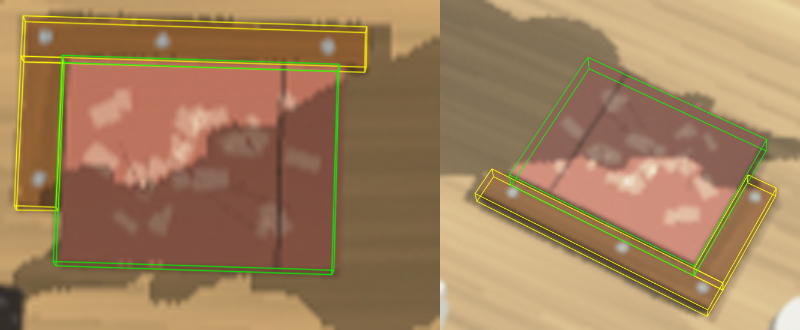

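```bash
python3 - <<'E'
from look import *
S=snaps()
for s in S:
    a=sil([s],"stop",ST); b=sil([s],"slab",(*s2w(-.075,-.1),ST[2])); p=a[0]
    c,n=np.cos(p[2]),np.sin(p[2])
    print("stop",p,a[1],"slab",b[1])
    for q in pose(b[0],[(.075,.1,0),(.075,-.1,0),(-.075,.1,0)]):
        d=q[:2]-p[:2]; print(np.array([c*d[0]+n*d[1],-n*d[0]+c*d[1]]))
E
```

```text
stop [ 0.6986  0.1329 -0.0388] 109.8125 slab 101.3125
[-0.0037 -0.0008]
[-0.0019 -0.2008]
[-0.1537 -0.0021]
stop [ 0.6925  0.1364 -0.0429] 191.3125 slab 132.3125
[-0.0034 -0.0016]
[-0.0034 -0.2016]
[-0.1534 -0.0016]
```

Emit:
carry_out(deltas=[[[-0.036,-0.665,0,0.1147,0.2],[-0.036,-0.665,0,0.1147,0.2],[-0.036,-0.665,0,0.1147,0.2],[-0.036,-0.665,0,0.1147,0.2],[-0.036,-0.665,0,0.1147,0.2]]])

```text
clock: 19.85
tool_pos: [0.4636, 0.3695, 0.121]
orientation: [180.0, -0.0, -44.0]
force: [-0.1, 0.2, -0.6]
opening: 0.0552
gripper_force: 0.0
```

Emit:
carry_out(deltas=[[[0,0,0,0.1147,0.2],[0,0,0,0.1147,0.2],[0,0,0,0.1147,0.2],[0,0,0,0.1147,0.2],[0,0,0,0.1147,0.2]]])

```text
clock: 20.35
tool_pos: [0.4639, 0.3684, 0.1214]
orientation: [180.0, -0.0, -85.4]
force: [0.1, 0.3, 0.2]
opening: 0.0526
gripper_force: 0.0
```

Emit:
carry_out(deltas=[[[0,0,0,0,0.2],[0,0,0,0,0.2]]])

```text
clock: 20.55
tool_pos: [0.464, 0.3684, 0.1215]
orientation: [180.0, -0.0, -84.9]
force: [0.6, -0.0, -0.4]
opening: 0.0526
gripper_force: 0.0
```

```bash
python3 - <<'E'
from h import *;from mv import *
o=ctrl.get_obs(); p=o["tool_pos"];print(p,o["orientation"],o["joint_pos"])
print(delta([*p,o["orientation"][2]],[.4638,.3729,.06,-85.1]))
E
```

```text
[0.46398547 0.36837476 0.1215004 ] [ 1.79997152e+02 -5.93617831e-03 -8.48629878e+01] [ 5.73379477e+01  1.79043747e+01 -1.79782493e+01  1.71319809e-03
 -5.41238119e+01 -5.22019397e+01]
[np.float64(-0.0226), np.float64(-0.0011), np.float64(0.3075), np.float64(0.0007)]
```

Emit:
carry_out(deltas=[[[-0.02,0,0.25,0,0.2],[-0.02,0,0.45,0,0.2],[-0.02,0,0.54,0,0.2],[-0.02,0,0.575,0,0.2],[-0.02,0,0.58,0,0.2]]])

```text
clock: 21.05
tool_pos: [0.4636, 0.3722, 0.005]
orientation: [180.0, -0.1, -85.0]
force: [0.1, 1.0, 0.5]
opening: 0.0528
gripper_force: 0.0
```

Emit:
carry_out(deltas=[[[0,0,0,0,-1],[0,0,0,0,-1],[0,0,0,0,-1],[0,0,0,0,-1],[0,0,0,0,-1]]])

```text
clock: 21.55
tool_pos: [0.4641, 0.3728, 0.0063]
orientation: [-179.9, 0.1, -85.1]
force: [1.1, -0.3, 2.8]
opening: 0.0237
gripper_force: 29.8
```

```bash
python3 - <<'E'
from h import *;from mv import *
S=snaps();o=ctrl.get_obs();t=o["tool_pos"]; print(t,o["orientation"]);yaw=np.radians(o["orientation"][2]+90)
def rep(q):
    c,n=np.cos(q[2]),np.sin(q[2]);d=t[:2]-q[:2];print(np.round(q,4),"tcp in sq",np.round([c*d[0]+n*d[1],-n*d[0]+c*d[1]],4))
p0=(.477,.359,.0855)
r,ob=kp(S,"square",p0,.022);rep(r.x)
for s in S:
    d=draw(s,"square",p0,.022)
    x=sil([s],"square",p0,.022)
    if x: rep(x[0])
    obs=[(l,ctrl.spot_point(s,n)) for n,l in K["square"].items()]
    for (l,ds),n in zip(obs,K["square"]):
        e=near(ds,proj(s,pose(p0,[l],.022))[0],25)
        if e: print(n,np.round(unproj(s,e["centre"],.022+l[2])[:2]-pose(p0,[l],.022)[0][:2],4))
it=[("square",p0,.022,(0,255,0))]
overlay(S[0],it,190,260,140,230,6,"pics/a.png");overlay(S[1],it,375,455,225,305,7,"pics/b.png")
a=cv2.imread("pics/a.png");b=cv2.imread("pics/b.png");cv2.imwrite("pics/sq.png",np.hstack([a[:540,:380],b[:540,:420]]))
E
```

```text
[0.46408491 0.37272601 0.00623161] [-1.79945652e+02  4.45884417e-02 -8.50599008e+01]
[0.4731 0.3572 0.1187] tcp in sq [-0.0071  0.0165]
square_grip [-0.0019 -0.0095]
square_heel [0.0018 0.    ]
square_tip [ 0.0038 -0.0024]
square [-0.0038 -0.0006]
[0.4747 0.3624 0.1058] tcp in sq [-0.0094  0.0114]
square_grip [-0.0119  0.0009]
square_heel [-0.0031 -0.0017]
square_tip [-0.0023  0.0056]
square [-0.007 -0.002]
```

View pics/sq.png

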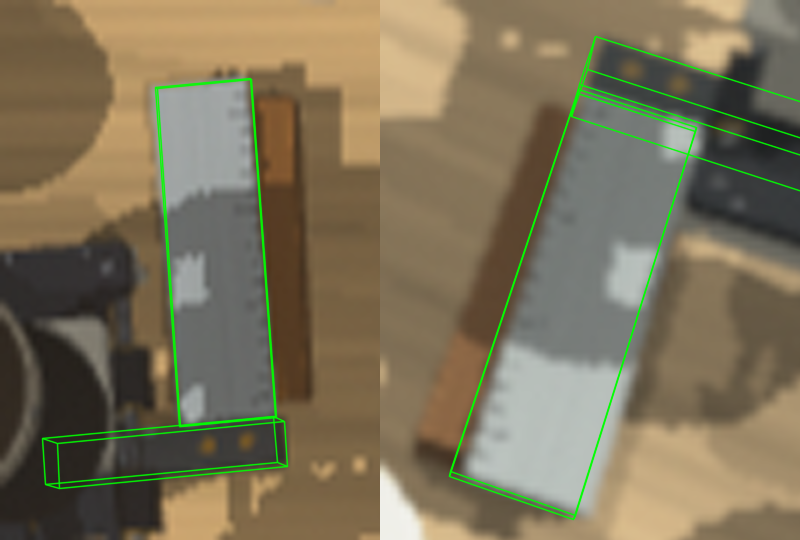

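Emit:
carry_out(deltas=[[[0,0,-0.05,0,-1],[0,0,-0.12,0,-1],[0,0,-0.2,0,-1],[0,0,-0.26,0,-1],[0,0,-0.3,0,-1]]])

```text
clock: 23.25
tool_pos: [0.4637, 0.3726, 0.067]
orientation: [-180.0, 0.1, -85.1]
force: [0.0, -0.3, -2.8]
opening: 0.024
gripper_force: 29.8
```

```bash
python3 - <<'E'
from h import *;from mv import *
o=ctrl.get_obs(); p=o["tool_pos"];print(p,o["orientation"],o["force"],o["moment"],o["opening"])
t=s2w(-.19,-.0673);print(t,delta([*p,o["orientation"][2]],[*t,.066,-92.48]))
S=snaps()
for s in S:
    for n in ("square_heel","square_tip"):
        print(n,[(np.round(unproj(s,d["centre"],.082),4),round(d["p"],2)) for d in ctrl.spot_point(s,n)[:1]])
cv2.imwrite("pics/lift.png",cv2.resize(S[1]["color"][170:310,340:500,::-1],None,fx=4,fy=4))
E
```

```text
[0.46373528 0.37261365 0.0670373 ] [-1.79963804e+02  5.96394844e-02 -8.50780205e+01] [ 0.02783933 -0.25245576 -2.79308587] [ 0.21972641  0.0744772  -0.03340159] 0.02403552959651745
(np.float64(0.5026649072373136), np.float64(0.07548750964618896)) [np.float64(1.4969), np.float64(-0.0665), np.float64(0.0052), np.float64(0.0206)]
square_heel [(array([0.4909, 0.2888, 0.082 ]), 0.93)]
square_tip [(array([0.67  , 0.3061, 0.082 ]), 0.56)]
square_heel [(array([0.4806, 0.287 , 0.082 ]), 0.97)]
square_tip [(array([0.6579, 0.3081, 0.082 ]), 0.97)]
```

View pics/lift.png

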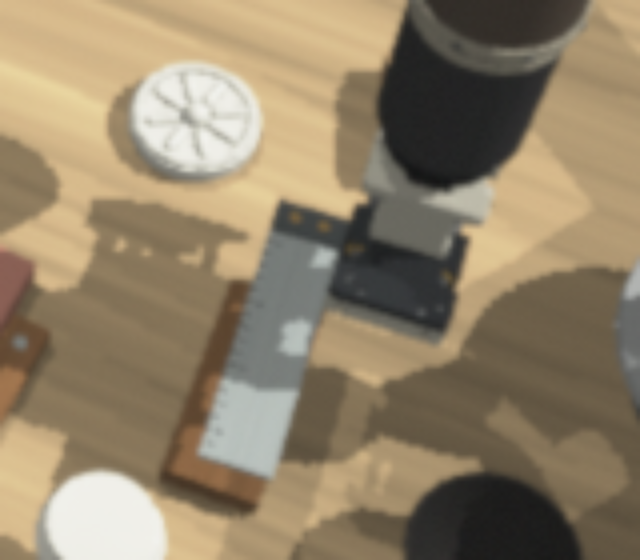

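Emit:
carry_out(deltas=[[[0.1,-0.005,0,0,-1],[0.25,-0.01,0,0,-1],[0.42,-0.02,0,0,-1],[0.6,-0.03,0,0,-1],[0.75,-0.033,0,0,-1]]])

```text
clock: 24.05
tool_pos: [0.4825, 0.2209, 0.0649]
orientation: [179.9, -0.1, -85.1]
force: [0.1, 0.5, -3.6]
opening: 0.0235
gripper_force: 29.8
```

Emit:
carry_out(deltas=[[[0.17,-0.01,0,0.005,-1],[0.35,-0.015,0,0.01,-1],[0.53,-0.02,0,0.015,-1],[0.67,-0.03,0,0.02,-1],[0.75,-0.033,0,0.0206,-1]]])

```text
clock: 24.55
tool_pos: [0.5017, 0.0718, 0.065]
orientation: [179.9, -0.1, -92.7]
force: [0.6, 1.1, -3.4]
opening: 0.0241
gripper_force: 29.9
```

Emit:
carry_out(deltas=[[[0,0,0,0,-1],[0,0,0,0,-1]]])

```text
clock: 24.75
tool_pos: [0.5022, 0.0739, 0.0652]
orientation: [180.0, -0.0, -92.6]
force: [-0.6, 0.1, -3.2]
opening: 0.0234
gripper_force: 29.8
```

```bash
python3 - <<'E'
from h import *;from mv import *
o=ctrl.get_obs(); p=o["tool_pos"];print(p,w2s(*p[:2]),o["orientation"],o["force"])
t=s2w(-.19,-.068);print(t,delta([*p,o["orientation"][2]],[*t,.010,-92.48]))
S=snaps()
for s in S:
    for n in ("square_heel","square_tip"):
        print(n,[(np.round(w2s(*unproj(s,d["centre"],.082)[:2]),4),round(d["p"],2)) for d in ctrl.spot_point(s,n)[:1]])
    for n in ("slab_line_near","slab_line_far"):
        print(n,[(np.round(w2s(*unproj(s,d["centre"],.022)[:2]),4),round(d["p"],2)) for d in ctrl.spot_point(s,n)[:1]])
E
```

```text
[0.50223324 0.07386999 0.06522922] (np.float64(-0.19036124128205623), np.float64(-0.06893468393034216)) [ 1.79963258e+02 -2.01764386e-02 -9.25605194e+01] [-0.64974202  0.14438546 -3.19049212]
(np.float64(0.5026346067077451), np.float64(0.07478816575516832)) [np.float64(-0.0047), np.float64(-0.0018), np.float64(0.2761), np.float64(-0.0002)]
square_heel [(array([-0.1772, -0.1556]), 0.88)]
square_tip [(array([ 0.0094, -0.1541]), 0.74)]
slab_line_near [(array([-0.163 , -0.1414]), 0.61)]
slab_line_far [(array([-0.0105, -0.2026]), 0.74)]
square_heel [(array([-0.1721, -0.1572]), 0.8)]
square_tip [(array([-0.2752, -0.2707]), 0.72)]
slab_line_near [(array([-0.1493, -0.1569]), 0.89)]
slab_line_far [(array([-0.0099, -0.1672]), 0.65)]
```

Emit:
carry_out(deltas=[[[-0.004,0,0.12,0,-1],[-0.004,0,0.22,0,-1],[-0.004,0,0.265,0,-1],[-0.004,0,0.278,0,-1],[-0.004,0,0.278,0,-1]]])

```text
clock: 25.75
tool_pos: [0.5028, 0.0754, 0.01]
orientation: [180.0, -0.0, -92.5]
force: [-0.5, 0.7, -4.3]
opening: 0.024
gripper_force: 29.8
```

Emit:
carry_out(deltas=[[[0,-0.025,0,0,-1],[0,-0.05,0,0,-1],[0,-0.075,0,0,-1],[0,-0.095,0,0,-1],[0,-0.11,0,0,-1]]])

```text
clock: 26.25
tool_pos: [0.5152, 0.0727, 0.0091]
orientation: [179.1, -0.2, -92.7]
force: [-47.2, 19.9, 31.5]
opening: 0.0239
gripper_force: 77.1
```

Emit:
carry_out(deltas=[[[0,-0.01,0,0,-1],[0,-0.02,0,0,-1],[0,-0.03,0,0,-1],[0,-0.03,0,0,-1]]])

```text
clock: 26.65
tool_pos: [0.5153, 0.0725, 0.0092]
orientation: [178.6, -0.3, -92.7]
force: [-65.7, 28.3, 50.0]
opening: 0.0237
gripper_force: 97.8
```

The inner finger has met the slab edge 15 mm before the stock could reach it. I'll back off, set the square down just short of flush with its COM still over the slab, release it, and push the stock home from behind.

Emit:
carry_out(deltas=[[[0,0.04,0,0,-1],[0,0.08,0,0,-1],[0,0.11,0,0,-1],[0,0.11,0,0,-1],[0,0.11,0,0,-1]]])

```text
clock: 27.15
tool_pos: [0.5095, 0.0753, 0.0102]
orientation: [-179.9, 0.0, -92.5]
force: [0.3, -1.2, -3.6]
opening: 0.0237
gripper_force: 29.8
```

```bash
python3 - <<'E'
from look import *
S=slab();o=ctrl.get_obs(); print(o["orientation"],o["opening"])
for s in S:
    for n in ("square_heel","square_tip"):
        print(n,[(np.round(w2s(*unproj(s,d["centre"],.025)[:2]),4),round(d["p"],2)) for d in ctrl.spot_point(s,n)[:1]])
E
```

```text
27.25 [0.5094 0.0752 0.0101] [-0.568  -0.9012 -3.5145] (np.float64(-0.18327017848346108), np.float64(-0.06734330064403062))
[ 0.6145  0.0339 -0.097 ] [ 0.0038 -0.0082] [-0.0069 -0.2079] [-0.146  -0.0001]
[ 0.6183  0.0325 -0.06  ] [ 0.0041 -0.0065] [ 0.0007 -0.2065] [-0.1459 -0.004 ]
[ 0.6093  0.0374 -0.0503] [-0.0061 -0.0013] [-0.0075 -0.2013] [-0.1561 -0.0002]
[179.9998  -0.0006 -92.4924] 0.023807618222599948
square_heel [(array([-0.1665, -0.1631]), 0.96)]
square_tip [(array([ 0.0022, -0.1543]), 0.66)]
square_heel [(array([-0.0638,  0.3534]), 0.63)]
square_tip [(array([ 0.0023, -0.153 ]), 0.97)]
```

Emit:
carry_out(deltas=[[[0,0,0.008,0,-1],[0,0,0.014,0,-1],[0,0,0.02,0,-1],[0,0,0.022,0,-1]]])

```text
clock: 28.45
tool_pos: [0.5087, 0.0752, 0.006]
orientation: [-180.0, -0.0, -92.5]
force: [-3.8, 2.0, 8.3]
opening: 0.0238
gripper_force: 29.9
```

Emit:
carry_out(deltas=[[[0,0,0,0,-0.27],[0,0,0,0,-0.27],[0,0,0,0,-0.27]]])

```text
clock: 28.75
tool_pos: [0.5089, 0.0752, 0.0057]
orientation: [-180.0, 0.0, -92.5]
force: [0.2, 0.0, 0.8]
opening: 0.0322
gripper_force: 0.0
```

Emit:
carry_out(deltas=[[[0,0,-0.15,0,-0.27],[0,0,-0.35,0,-0.27],[0,0,-0.5,0,-0.27],[0,0,-0.5,0,-0.09]]])

```text
clock: 29.15
tool_pos: [0.5114, 0.0763, 0.1099]
orientation: [-179.6, 0.2, -92.4]
force: [0.8, 0.5, -0.4]
opening: 0.0357
gripper_force: 0.0
```

Emit:
carry_out(deltas=[[[0.89,-0.49,0,0,-0.09],[0.89,-0.49,0,0,-0.09],[0.89,-0.49,0,0,-0.09],[0.89,-0.49,0,0,-0.09],[0.89,-0.49,0,0,-0.09]]])

```text
clock: 29.65
tool_pos: [0.6002, -0.1115, 0.1044]
orientation: [180.0, -0.0, -92.7]
force: [-0.8, 0.4, -0.8]
opening: 0.0399
gripper_force: 0.0
```

```bash
cat > rel.py <<'E'
from look import *
def fit(S,names=("stop","slab","square"),pics=None):
    """per-camera fits, expressed in that camera's stop frame"""
    for i,s in enumerate(S):
        a=ST if i>9 else sil([s],"stop",ST); p=a[0] if a else ST
        c,n=np.cos(p[2]),np.sin(p[2])
        loc=lambda q:(lambda d:np.array([c*d[0]+n*d[1],-n*d[0]+c*d[1]]))(q[:2]-p[:2])
        b=sil([s],"slab",(*s2w(-.075,-.1),ST[2]))
        print("stop",p, "slab", *[loc(q) for q in pose(b[0],K3)],b[1])
        g=sil([s],"square",(*s2w(-.165,-.08),ST[2]),.022)
        if g: print("  square",*[loc(q) for q in pose(g[0],[(0,-.075,0),(.18,-.075,0),(0,.045,0)])],g[1])
        for nm in ("square_heel","square_tip","square_toe","slab_line_near","slab_line_far"):
            d=ctrl.spot_point(s,nm)
            if d: print("  ",nm,loc(unproj(s,d[0]["centre"],.022)),round(d[0]["p"],2))
K3=[(.075,.1,0),(.075,-.1,0),(-.075,.1,0)]
E
python3 - <<'E'
from rel import *
S=snaps();o=ctrl.get_obs();p=o["tool_pos"];print(p,w2s(*p[:2]),o["opening"]);fit(S)
overlay(S[0],[],265,375,130,220,5,"pics/a.png");overlay(S[1],[],250,380,180,290,5,"pics/b.png")
a=cv2.imread("pics/a.png");b=cv2.imread("pics/b.png");cv2.imwrite("pics/pl.png",cv2.resize(np.hstack([a,b[:450]]),(800,300)))
E
```

```text
[ 0.5985 -0.1085  0.1043] (np.float64(-0.08633738175525313), np.float64(-0.24694954313183015)) 0.040164318740608454Traceback (most recent call last):
  File "<stdin>", line 2, in <module>
  File "rel.py", line 9, in fit
    print("stop",p, "slab", *[loc(q) for q in pose(b[0],K3)],b[1])
                                                   ~^^^
TypeError: 'NoneType' object is not subscriptable
```

Emit:
carry_out(deltas=[[[0,0,0.2,0,-0.09],[0,0,0.4,0,-0.09],[0,0,0.46,0,-0.09],[-0.06,0,0.46,0,-0.09],[-0.11,0,0.46,0,-0.09]]])

```text
clock: 30.35
tool_pos: [0.6005, -0.0836, 0.0147]
orientation: [-179.9, -0.0, -92.4]
force: [1.0, 0.1, 1.4]
opening: 0.0401
gripper_force: 0.0
```

Emit:
carry_out(deltas=[[[-0.01,0,0,0,-0.09],[-0.02,0,0,0,-0.09],[-0.03,0,0,0,-0.09],[-0.04,0,0,0,-0.09],[-0.05,0,0,0,-0.09]]])

```text
clock: 30.85
tool_pos: [0.6002, -0.0753, 0.0139]
orientation: [-180.0, -0.0, -92.5]
force: [0.9, -10.4, 1.7]
opening: 0.0397
gripper_force: 5.4
```

Emit:
carry_out(deltas=[[[-0.01,0,0,0,-0.09],[-0.02,0,0,0,-0.09],[-0.02,0,0,0,-0.09]]])

```text
clock: 31.15
tool_pos: [0.6002, -0.0728, 0.0139]
orientation: [180.0, -0.1, -92.5]
force: [0.2, -9.3, 2.0]
opening: 0.0396
gripper_force: 4.6
```

Emit:
carry_out(deltas=[[[-0.01,0,0,0,-0.09],[-0.02,0,0,0,-0.09],[-0.025,0,0,0,-0.09],[-0.025,0,0,0,-0.09]]])

```text
clock: 31.55
tool_pos: [0.5998, -0.0722, 0.014]
orientation: [179.9, -0.3, -92.6]
force: [2.3, -34.3, 1.1]
opening: 0.0401
gripper_force: 16.8
```

Emit:
carry_out(deltas=[[[0.06,0,0,0,-0.09],[0.08,0,-0.1,0,-0.09],[0.08,0,-0.3,0,-0.09],[0.08,0,-0.46,0,0.36]]])

```text
clock: 31.95
tool_pos: [0.5998, -0.0825, 0.1068]
orientation: [180.0, -0.0, -92.5]
force: [1.0, -0.3, 0.1]
opening: 0.0435
gripper_force: 0.0
```

Emit:
carry_out(deltas=[[[-0.64,0.695,0,-0.11,0.36],[-0.64,0.695,0,-0.11,0.36],[-0.64,0.695,0,-0.11,0.36],[-0.64,0.695,0,-0.11,0.36],[-0.64,0.695,0,-0.11,0.36]]])

```text
clock: 32.45
tool_pos: [0.4637, 0.054, 0.106]
orientation: [-180.0, 0.0, -52.4]
force: [1.3, 0.2, 0.3]
opening: 0.0594
gripper_force: 0.0
```

Emit:
carry_out(deltas=[[[0,0,0,-0.115,0.36],[0,0,0,-0.115,0.36],[0,0,0,-0.115,0.36],[0,0,0,-0.115,0.36],[0,0,0,-0.115,0.36]]])

```text
clock: 32.95
tool_pos: [0.4665, 0.0519, 0.1056]
orientation: [-180.0, -0.0, -11.2]
force: [-0.5, -0.4, -0.3]
opening: 0.0602
gripper_force: 0.0
```

Emit:
carry_out(deltas=[[[0,0,0,-0.025,0.36],[0,0,0,-0.025,0.36],[0,0,0,-0.025,0.36]]])

```text
clock: 33.25
tool_pos: [0.4665, 0.0519, 0.1056]
orientation: [-180.0, -0.0, -2.7]
force: [-0.2, 0.7, 0.4]
opening: 0.0596
gripper_force: 0.0
```

```bash
sed -i 's/^        print("stop",p, "slab".*/        print("stop",p, "slab", *([loc(q) for q in pose(b[0],K3)]+[b[1]] if b else []))/' rel.py; python3 - <<'E'
from rel import *
S=snaps();o=ctrl.get_obs();p=o["tool_pos"];print(p,w2s(*p[:2]),o["opening"],o["orientation"]);fit(S)
E
```

```text
[0.4665 0.0519 0.1056] (np.float64(-0.22507224297428846), np.float64(-0.09242198815579679)) 0.05945321470976965 [-179.9952   -0.0012   -2.6893]
stop [ 0.6976  0.1332 -0.0445] slab [ 0.0017 -0.0028] [-0.0014 -0.2028] [-0.1483 -0.0004] 1550.0
   square_heel [-0.1682 -0.153 ] 0.81
   square_tip [ 0.0153 -0.1591] 0.84
   square_toe [-0.3256 -0.2933] 0.72
   slab_line_near [-0.1539 -0.1457] 0.75
   slab_line_far [-0.0072 -0.1566] 0.56
stop [ 0.6942  0.1365 -0.0496] slab [-0.0052  0.0015] [-0.0022 -0.1985] [-0.1552 -0.0007] 1095.5
  square [-0.1714 -0.154 ] [ 0.0085 -0.149 ] [-0.1748 -0.0341] 111.25
   square_heel [-0.1721 -0.1547] 0.59
   square_tip [ 0.0047 -0.1432] 0.98
   square_toe [-0.1639 -0.0266] 0.87
   slab_line_near [-0.1476 -0.1587] 0.85
   slab_line_far [-0.001  -0.1672] 0.84
```

Emit:
carry_out(deltas=[[[0,0,0.2,0,0.36],[0,0,0.4,0,0.36],[0,0,0.465,0,0.36],[0,0,0.465,0,0.36],[0.05,0,0.465,0,0.36]]])

```text
clock: 34.65
tool_pos: [0.4762, 0.0514, 0.0128]
orientation: [180.0, 0.0, -2.5]
force: [0.0, 0.4, 0.4]
opening: 0.0595
gripper_force: 0.0
```

Emit:
carry_out(deltas=[[[0.02,0,0,0,0.36],[0.035,0,0,0,0.36],[0.05,0,0,0,0.36],[0.065,0,0,0,0.36],[0.08,0,0,0,0.36]]])

```text
clock: 35.15
tool_pos: [0.4922, 0.0505, 0.0127]
orientation: [180.0, 0.0, -2.5]
force: [-4.0, 0.1, 1.8]
opening: 0.0599
gripper_force: 1.6
```

Emit:
carry_out(deltas=[[[0.015,0,0,0,0.36],[0.03,0,0,0,0.36],[0.04,0,0,0,0.36],[0.05,0,0,0,0.36],[0.05,0,0,0,0.36]]])

```text
clock: 35.65
tool_pos: [0.503, 0.0504, 0.0126]
orientation: [-180.0, -0.0, -2.5]
force: [-1.9, -1.3, 1.2]
opening: 0.0596
gripper_force: 1.2
```

Emit:
carry_out(deltas=[[[0.008,0,0,0,0.36],[0.016,0,0,0,0.36],[0.024,0,0,0,0.36],[0.028,0,0,0,0.36],[0.028,0,0,0,0.36]]])

```text
clock: 36.15
tool_pos: [0.5062, 0.0499, 0.0123]
orientation: [180.0, 0.2, -2.5]
force: [-10.7, 3.7, 6.8]
opening: 0.0596
gripper_force: 5.4
```

Emit:
carry_out(deltas=[[[0.008,0,0,0,0.36],[0.014,0,0,0,0.36],[0.014,0,0,0,0.36]]])

```text
clock: 36.45
tool_pos: [0.5064, 0.0494, 0.0119]
orientation: [179.9, 0.4, -2.6]
force: [-19.7, 8.5, 14.5]
opening: 0.0597
gripper_force: 10.1
```

Emit:
carry_out(deltas=[[[-0.06,0,0,0,0.36],[-0.15,0,-0.05,0,0.36],[-0.15,0,-0.3,0,0.36],[-0.15,0,-0.5,0,0.36],[-0.15,0,-0.5,0,0.36]]])

```text
clock: 36.95
tool_pos: [0.4853, 0.0531, 0.1184]
orientation: [-179.7, -0.6, -2.4]
force: [0.6, -0.3, -0.4]
opening: 0.0593
gripper_force: 0.0
```

Emit:
carry_out(deltas=[[[-0.15,1,-0.3,0,0.1],[-0.15,1,-0.3,0,0.1],[-0.15,1,-0.3,0,0.1],[-0.15,1,-0.3,0,0.1],[-0.15,1,-0.3,0,0.1]]])

```text
clock: 37.45
tool_pos: [0.4427, -0.1505, 0.1743]
orientation: [180.0, -0.2, -2.6]
force: [1.0, 0.3, -0.3]
opening: 0.0481
gripper_force: 0.0
```

```bash
python3 - <<'E'
from rel import *
S=snaps();o=ctrl.get_obs();p=o["tool_pos"];print(p,w2s(*p[:2]),o["orientation"]);fit(S)
it=[]
overlay(S[0],it,270,370,130,210,8,"pics/a.png");cv2.imwrite("pics/b.png",cv2.resize(S[1]["color"][185:300,240:370,::-1],(678,600),interpolation=cv2.INTER_CUBIC))
a=cv2.imread("pics/a.png");b=cv2.imread("pics/b.png");cv2.imwrite("pics/pl.png",cv2.resize(np.hstack([cv2.resize(a,(750,600)),b]),(800,336)))
E
```

```text
[ 0.4428 -0.1487  0.1732] (np.float64(-0.24010897632096642), np.float64(-0.2939082545753119)) [-179.9969   -0.1644   -2.6649]
stop [ 0.6996  0.1327 -0.0543] slab [-0.0002  0.0011] [ 0.0044 -0.1988] [-0.1501 -0.0023] 1084.625
  square [-0.1262 -0.1583] [ 0.0536 -0.1506] [-0.1314 -0.0385] 483.1875
   square_heel [-0.1409 -0.1531] 0.74
   square_tip [ 0.0194 -0.1497] 0.62
   slab_line_near [-0.1677 -0.1476] 0.63
   slab_line_far [-0.1537 -0.1508] 0.49
stop [ 0.6951  0.1367 -0.058 ] slab [-0.0024 -0.0037] [-0.0024 -0.2037] [-0.1524 -0.0037] 1012.0625
  square [-0.1506 -0.1546] [ 0.0293 -0.1544] [-0.1508 -0.0346] 186.875
   square_heel [-0.0649 -0.1027] 0.7
   square_tip [ 0.0233 -0.1583] 0.69
   square_toe [-0.1438 -0.0367] 0.68
   slab_line_near [-0.1547 -0.1545] 0.77
   slab_line_far [ 0.0044 -0.1631] 0.89
```

View pics/a.png

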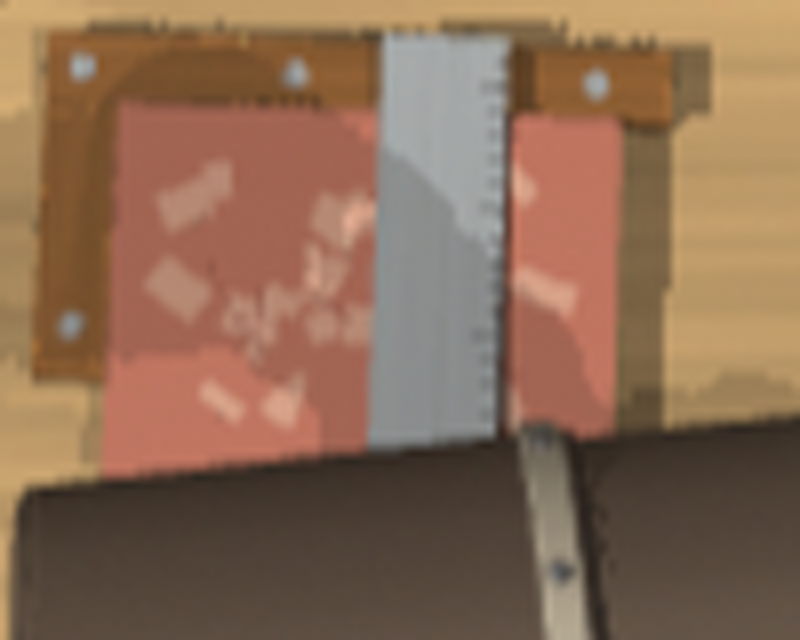

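The picture shows the blade's graduated edge (511,120)–(498,430) lying on the pencil line. It is about 45 mm in from the slab's right edge, and the slab sits against both battens. The weight is next.

Emit:
carry_out(deltas=[[[0.24,0.7,0,0,0.36],[0.24,0.7,0,0,0.36],[0.24,0.7,0,0,0.36],[0.24,0.7,0,0,0.36]]])

```text
clock: 38.75
tool_pos: [0.4851, -0.2936, 0.1716]
orientation: [179.9, 0.1, -2.7]
force: [-1.0, 1.0, -0.7]
opening: 0.0594
gripper_force: 0.0
```

Emit:
carry_out(deltas=[[[0.24,0.7,0,0,0.36],[0.24,0.7,0,0,0.36],[0.24,0.7,0,0,0.36],[0.24,0.7,0,0,0.36],[0.24,0.7,0,0,0.36]]])

```text
clock: 39.25
tool_pos: [0.5255, -0.4319, 0.1711]
orientation: [-179.9, 0.1, -2.6]
force: [-0.7, 0.3, -0.4]
opening: 0.0596
gripper_force: 0.0
```

```bash
python3 - <<'E'
from rel import *
S=snaps();o=ctrl.get_obs();p=o["tool_pos"];print(p,o["orientation"],o["opening"])
print(delta([*p,o["orientation"][2]],[.526,-.434,.058,-2.5]))
for s in S:
    for d in ctrl.spot_point(s,"weight")[:4]: print(unproj(s,d["centre"],0),round(d["p"],2))
for i,s in enumerate(S):
    a=sil([s],"stop",ST); p=a[0]
    c,n=np.cos(p[2]),np.sin(p[2])
    loc=lambda q:(lambda d:np.array([c*d[0]+n*d[1],-n*d[0]+c*d[1]]))(q[:2]-p[:2])
    g=sil([s],"square",(*s2w(-.150,-.08),ST[2]),.022); print(p,g and [loc(q) for q in pose(g[0],[(0,-.075,0),(.18,-.075,0),(0,.045,0)])],g and g[1])
    b=sil([s],"slab",(*s2w(-.075,-.1),ST[2])); print(b and [loc(q) for q in pose(b[0],K3)])
cv2.imwrite("pics/w.png",np.hstack([cv2.resize(S[1]["color"][190:300,240:350,::-1],(440,440),interpolation=cv2.INTER_CUBIC),cv2.resize(S[0]["color"][125:215,270:360,::-1],(360,440),interpolation=cv2.INTER_CUBIC)]))
E
```

```text
[ 0.5256 -0.4305  0.1723] [-179.9759    0.0325   -2.4971] 0.05942473697838459
[np.float64(0.0026), np.float64(0.0172), np.float64(0.5715), np.float64(0.0)]
[ 0.6362 -0.441   0.    ] 0.45
[ 0.398  -0.4093  0.    ] 0.8
[ 0.6396 -0.4399  0.    ] 0.68
[ 0.529  -0.4308  0.    ] 0.6
[0.6355 0.5007 0.    ] 0.25
[ 0.6984  0.1334 -0.0374] [array([-0.1527, -0.1538]), array([ 0.0273, -0.1546]), array([-0.1522, -0.0338])] 90.25
[array([ 0.0009, -0.0036]), array([-0.0031, -0.2036]), array([-0.1491, -0.0006])]
[ 0.6934  0.1368 -0.0439] [array([-0.1507, -0.1548]), array([ 0.0293, -0.1533]), array([-0.1517, -0.0348])] 172.75
[array([-0.0018, -0.0037]), array([-0.0076, -0.2036]), array([-0.1518,  0.0007])]
```

View pics/w.png

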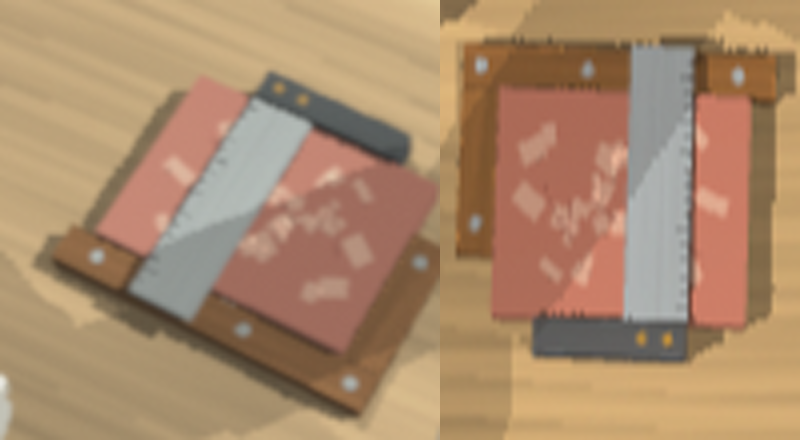

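The stock is flush and the blade is on the line, with the edge at y ≈ -154 to -155 mm in the stop frame. Now I'll grasp the weight.

Emit:
carry_out(deltas=[[[0.003,0.015,0.2,0,0.36],[0.003,0.015,0.4,0,0.36],[0.003,0.015,0.52,0,0.36],[0.003,0.015,0.565,0,0.36],[0.003,0.015,0.565,0,0.36]]])

```text
clock: 40.25
tool_pos: [0.5259, -0.4339, 0.0585]
orientation: [-180.0, 0.1, -2.5]
force: [0.1, 0.6, 0.7]
opening: 0.0595
gripper_force: 0.0
```

Emit:
carry_out(deltas=[[[0,0,0,0,0],[0,0,0,0,-0.3],[0,0,0,0,-1],[0,0,0,0,-1],[0,0,0,0,-1]]])

```text
clock: 40.75
tool_pos: [0.5268, -0.4346, 0.0603]
orientation: [180.0, -0.1, -2.5]
force: [0.2, -1.4, 1.2]
opening: 0.0272
gripper_force: 30.0
```

Emit:
carry_out(deltas=[[[0,0,-0.05,0,-1],[0,0,-0.15,0,-1],[0,0,-0.3,0,-1],[0,0,-0.42,0,-1],[0,0,-0.5,0,-1]]])

```text
clock: 41.25
tool_pos: [0.5264, -0.4339, 0.1612]
orientation: [-180.0, -0.0, -2.5]
force: [-0.2, -0.7, -7.2]
opening: 0.0276
gripper_force: 30.0
```

```bash
python3 - <<'E'
from rel import *
S=snaps();o=ctrl.get_obs();p=o["tool_pos"];print(p,o["orientation"],o["opening"],o["gripper_force"],o["force"])
t=s2w(-.07,-.125);print(t,delta([*p,o["orientation"][2]],[*t,.158,-2.48]))
for s in S:
    for d in ctrl.spot_point(s,"weight")[:4]: print(unproj(s,d["centre"],.1),round(d["p"],2))
E
```

```text
[ 0.5273 -0.4345  0.1621] [179.9313  -0.1764  -2.4875] 0.02726596585257044 29.97812569141388 [ 1.1414 -1.0537 -6.7791]
(np.float64(0.6200548020464148), np.float64(0.012647215274598445)) [np.float64(0.3665), np.float64(-2.2535), np.float64(0.0203), np.float64(-0.0)]
[ 0.6142 -0.4191  0.1   ] 0.57
[ 0.5277 -0.4368  0.1   ] 0.71
[ 0.678  -0.3738  0.1   ] 0.71
[ 0.4617 -0.3438  0.1   ] 0.7
[0.5926 0.1654 0.1   ] 0.7
```

Emit:
carry_out(deltas=[[[0.02,-0.12,0,0,-1],[0.05,-0.3,0,0,-1],[0.08,-0.5,0,0,-1],[0.11,-0.68,0,0,-1],[0.122,-0.75,0,0,-1]]])

```text
clock: 41.95
tool_pos: [0.5567, -0.282, 0.1576]
orientation: [-179.9, 0.2, -2.4]
force: [-0.6, 0.2, -7.0]
opening: 0.0276
gripper_force: 30.0
```

Emit:
carry_out(deltas=[[[0.03,-0.19,0,0,-1],[0.06,-0.38,0,0,-1],[0.09,-0.57,0,0,-1],[0.11,-0.7,0,0,-1],[0.122,-0.75,0,0,-1]]])

```text
clock: 42.45
tool_pos: [0.5878, -0.1342, 0.158]
orientation: [-180.0, 0.1, -2.4]
force: [-0.4, -0.1, -6.9]
opening: 0.0273
gripper_force: 30.0
```

Emit:
carry_out(deltas=[[[0.03,-0.19,0,0,-1],[0.06,-0.38,0,0,-1],[0.09,-0.57,0,0,-1],[0.11,-0.7,0,0,-1],[0.122,-0.75,0,0,-1]]])

```text
clock: 42.95
tool_pos: [0.619, 0.014, 0.1582]
orientation: [180.0, 0.1, -2.4]
force: [-0.9, -0.2, -6.7]
opening: 0.0273
gripper_force: 30.0
```

Emit:
carry_out(deltas=[[[0,0,0.05,0,-1],[0,0,0.15,0,-1],[0,0,0.24,0,-1],[0,0,0.28,0,-1],[0,0,0.3,0,-1]]])

```text
clock: 43.45
tool_pos: [0.6182, 0.0109, 0.0979]
orientation: [179.9, 0.2, -2.6]
force: [-0.5, 0.0, -7.2]
opening: 0.0274
gripper_force: 30.0
```

```bash
python3 - <<'E'
from rel import *
S=snaps();o=ctrl.get_obs();p=o["tool_pos"];print(p,w2s(*p[:2]),o["orientation"],o["opening"],o["force"])
for i,s in enumerate(S):
    a=sil([s],"stop",ST); q=a[0]; c,n=np.cos(q[2]),np.sin(q[2])
    loc=lambda v:(lambda d:np.array([c*d[0]+n*d[1],-n*d[0]+c*d[1]]))(v[:2]-q[:2])
    for d in ctrl.spot_point(s,"weight")[:4]: print(loc(unproj(s,d["centre"],p[2]-.06)),round(d["p"],2))
E
```

```text
[0.619  0.0115 0.0991] (np.float64(-0.07104160827653261), np.float64(-0.12622106372375946)) [179.9705   0.054   -2.5324] 0.02733587272402719 [ 1.504  -0.2341 -6.6637]Traceback (most recent call last):
  File "<stdin>", line 4, in <module>
TypeError: 'NoneType' object is not subscriptable
```

Emit:
carry_out(deltas=[[[0,0,0.02,0,-1],[0,0,0.04,0,-1],[0,0,0.05,0,-1],[0,0,0.055,0,-1],[0,0,0.058,0,-1]]])

```text
clock: 44.1
tool_pos: [0.6192, 0.0123, 0.0879]
orientation: [180.0, -0.0, -2.5]
force: [-0.2, 1.6, -7.0]
opening: 0.0275
gripper_force: 30.0
```

Emit:
carry_out(deltas=[[[0,0,0.003,0,-1],[0,0,0.006,0,-1],[0,0,0.009,0,-1],[0,0,0.009,0,-1]]])

```text
clock: 44.5
tool_pos: [0.6193, 0.0122, 0.0864]
orientation: [180.0, -0.0, -2.5]
force: [-0.9, 0.1, -4.0]
opening: 0.0275
gripper_force: 30.0
```

Contact has begun: the load fell from 7 N to 4 N. I'll ease it down a bit more, then release and retreat upward.

Emit:
carry_out(deltas=[[[0,0,0.003,0,-1],[0,0,0.004,0,-1],[0,0,0.004,0,-1]]])

```text
clock: 44.8
tool_pos: [0.6196, 0.0122, 0.0863]
orientation: [-180.0, -0.1, -2.5]
force: [-3.3, -0.6, 5.7]
opening: 0.0271
gripper_force: 30.0
```

Emit:
carry_out(deltas=[[[0,0,0,0,-0.2],[0,0,0,0,0.1],[0,0,0,0,0.3],[0,0,0,0,0.3],[0,0,0,0,0.3]]])

```text
clock: 45.3
tool_pos: [0.6193, 0.0123, 0.0853]
orientation: [180.0, -0.0, -2.5]
force: [1.5, -0.5, -0.8]
opening: 0.0558
gripper_force: 0.0
```

Emit:
carry_out(deltas=[[[0,0,-0.1,0,0.3],[0,0,-0.25,0,0.3],[0,0,-0.45,0,0.3],[0,0,-0.6,0,0.3],[0,0,-0.6,0,0.3]]])

```text
clock: 45.8
tool_pos: [0.6218, 0.0126, 0.2106]
orientation: [-179.9, -0.5, -2.5]
force: [0.0, -0.1, 0.0]
opening: 0.0569
gripper_force: 0.0
```

Emit:
carry_out(deltas=[[[-0.6,0.9,0,0,0.3],[-0.6,0.9,0,0,0.3],[-0.6,0.9,0,0,0.3],[-0.6,0.9,0,0,0.3],[-0.6,0.9,0,0,0.3]]])

```text
clock: 46.3
tool_pos: [0.4884, -0.1647, 0.2051]
orientation: [-180.0, 0.0, -2.6]
force: [0.3, 0.4, 0.8]
opening: 0.0567
gripper_force: 0.0
```

```bash
python3 - <<'E'
from rel import *
S=snaps();o=ctrl.get_obs();p=o["tool_pos"];print(p,o["clock"],o["force"]);fit(S)
for s in S:
    w=sil([s],"weight",(*s2w(-.071,-.126),0),.026,False)
    if w: print("weight",w2s(*w[0][:2]),w[1])
    print([(np.round(w2s(*unproj(s,d["centre"],.026)[:2]),4),d["p"]) for d in ctrl.spot_point(s,"weight")])
E
```

```text
[ 0.49   -0.1639  0.2053] 46.4 [ 1.1965 -0.5792  0.9153]
stop [ 0.6982  0.1331 -0.0513] slab
   square_heel [-0.1401  0.1606] 0.27
   square_tip [ 0.0177 -0.1579] 0.74
   slab_line_near [-0.3317  0.0343] 0.38
   slab_line_far [-0.0013 -0.1526] 0.58
stop [ 0.6933  0.1371 -0.0404] slab [-0.0027 -0.0016] [-0.0051 -0.2016] [-0.1527  0.0002] 1211.0
  square [-0.1519 -0.1535] [ 0.0281 -0.1527] [-0.1524 -0.0335] 414.0625
   square_heel [-0.1464 -0.1559] 0.86
   square_tip [ 0.0243 -0.1493] 0.79
   square_toe [-0.1548 -0.0378] 0.58
   slab_line_near [-0.1561 -0.163 ] 0.68
   slab_line_far [ 0.0031 -0.1676] 0.88
[(array([-0.0463, -0.582 ]), 0.81), (array([-0.264 , -0.5347]), 0.72), (array([-0.0096, -0.1989]), 0.44)]
weight (np.float64(-0.07327688470400978), np.float64(-0.12208617421670186)) 30.25
[(array([-0.0789, -0.1244]), 0.72), (array([-0.2538, -0.532 ]), 0.69), (array([ 0.0256, -0.1452]), 0.66), (array([-0.0259, -0.5676]), 0.57)]
```

```bash
python3 -c "
from plant import ctrl
print(ctrl.close_job())"
```

```text
the job is handed in; nothing more can be done
None
```

I handed the job in at about 46 s, but got no verdict back. By camera and push force, the slab is home in the corner, the square's stock is flush with its blade on the pencil line, and the weight stands on the blade. The slab's seating in x is the least certain, with camera fits up to about 5 mm short at one corner against the 3 mm limit.

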